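Draw the spring gauge out to its index and latch it with the tension link

ROBOT

A 6-joint arm with a two-finger parallel gripper is mounted at the origin on a cart in front of the work surface, level with it; the furniture and walls round the work are solid. World frame = base frame: x ahead of the robot, y to its left, z up, the work surface at z = 0. Lengths are in m, angles in rad, forces in N, time in s.
With the tool pointing down it reaches from about 0.35 to 0.775 m from the base axis. Payload 5.5 kg.
Tool frame: the origin (TCP) lies midway between the tips of the shut fingers; the grasp point (between the pads) lies env.grasp_offset behind it (env.grasp_offset is the distance from the TCP to the grasp point, in m); z points along the fingers, y is the line along which they close (so a half turn about z gives the same grasp; the last joint's range is limited). The gripper opens to 85 mm and grips with 20 to 120 N. Pads are 22 mm wide; open, the fingers measure 114 mm over their backs; the gripper's body (76 mm by 85 mm) begins 54 mm behind the grasp point. The pads swing forward as they close: fully open they stand 13 mm farther back than shut.
Start: joints at [0.979, 0.313, 0.046, 1.304, 0, 1.431], TCP at [0.251, 0.517, 0.231] pointing down, gripper open.
Joint ranges: [-2.76, 2.76], [-0.86, 1.69], [-1.03, 1.26], [-2.2, 2.34], [-1.47, 1.5], [-3.14, 3.14]. Speed limits (rad/s): [2.57, 2.57, 3.14, 3.14, 3.14, 3.14].

INTERFACE

Orientations are given as a unit quaternion [w, x, y, z].
In Python, from workcell import monitor, viewer, order, env gives the robot as it stands.
- The arm moves only by the tool carry_out, never from a script. Its argument "plan" is a list that holds one entry, the list of rows, each a list of 7 numbers: the turn, a rotation vector about the world's x, y, z in rad, then the shift along the world's x, y, z in mm, then the finger opening in mm, from 0 to 85.4. A call has 1 to 20 rows; each row is the pose to reach, as a shift and turn from the pose commanded when the call began; what a row does not reach only later rows make up. A row lasts 1/10 s, in which the tool goes at most 50 mm and 8.59 degrees, less where a joint would pass 70% of its speed; a pose out of reach is approached as far as the arm can. A call with a gripper value outside its range is refused whole. The fingers move at their own pace and stop on an object; "squeeze" is the grip in N (left out, the last holds). Time passes only in rows, so rows that repeat a pose let the fingers close. It gives the time, the measured TCP pose, the force, the opening and the grip force at its end, in the units of the state.
- monitor.get_state(): the state, without advancing time (a new reading comes with each control period).
- viewer.read_camera(name): name is "side" or "top" or "wrist"; returns the picture (480x640x3 uint8, red, green, blue); there is no depth.
- viewer.calibration(name): a dict with "K" (3x3 intrinsics, pixels), "dist" ([k1, k2, p1, p2, k3] as OpenCV has them; the pictures are not rectified), "eye" and "rotation" of the camera in the world. Camera axes: x right, y down, z forward; pixel columns grow to the right and rows downward; lengths in m; the calibration is good to about 2 mm. A picture is of the moment at which its call begins: read the wrist's pose just before it. calibration takes no time and is no camera call; for the wrist camera it gives the pose at the moment of the call.
- order.hand_in(): hands the job in; it is judged then, once.
The state is a dict: "clock": time; "joint_pos": joint angles; "qvel": joint speeds; "tau": joint torques, N m; "tcp_pos": TCP position; "orientation": TCP orientation; "wrist_force": force on the tool from outside, world axes, zero at the start; "ft_torque": the same for the moment, N m; "finger_gap": finger opening in m; "grip_force": force on a finger pad.
Only numpy, scipy, OpenCV 4.12 (cv2) and the standard library are available. Lean on these libraries where they do the work, as an engineer would, in place of code of your own. Each camera call takes 0.05 s, during which the arm holds its last target. There are 200 camera calls.

TASK

Set up the spring tester: take the steel link bar out of its sleeve, hang one of its cross pins in the fork of the sprung slide, draw the slide out and drop the other cross pin into the rack notch that leaves the slide's pointer level with the tall index post (not the low stubs). Do not draw the pointer more than about a centimetre past the index, and leave the link fully seated at both ends with the spring holding it; do not disturb the other things on the bench.

Things in the scene. Friction and masses are not known exactly. Their poses are not given: they have to be found in the camera images.
- frame: Spring tester, screwed to the bench: aluminium base plate 420 x 104 x 10 mm, grey spring housing (top 84 mm above the bench) at its -x end, notched steel rack at its +x end. Origin on the bench, 5 mm to the -x side of the plate's middle; x runs lengthwise from housing to rack (the pull direction), z up; y points roughly to the robot.
- slide (a joint): How far the sprung slide is drawn out of the housing along the frame's +x, m: 0 at rest, stop at 0.085. The spring pulls it back with 3.5 N at rest, plus 0.7 N per cm.
- fork_slot (a point): On the slide: where a pin sits in the fork, 45 mm above the bench. Fork: two upright plates 12 to 18 mm either side of the centre line, with a slot 16 mm wide along x, open at the top (slot floor 38, tops 75 mm above the bench). Plates run from 14 mm behind (-x) to 42 mm ahead (+x) of this point: fingers cannot hold the bar there. A solid block begins 13 mm behind this point.
- pointer (a point): Tip of the slide's small pointer arm, level with the fork slot in x, 36 mm to the frame's +y side, 30 mm above the bench.
- notch0 (a point): Rack notch nearest the fork: where a pin sits, 45 mm above the bench. Rack: two plates 12 to 18 mm either side of the centre line, tops 52 mm above the bench, with three notches open at the top, 14 mm wide along x, floor 40 mm above the bench, 18 mm apart. The plates begin 43 mm before this notch: fingers cannot hold the bar there.
- notch1 (a point): Middle rack notch, 18 mm further along x. Under the spring's pull a pin lies against its notch's fork-side wall, 2 mm from the notch's centre, and the other pin against the fork slot's rack-side wall, 3 mm from the slot's centre, so the pointer rests 195 mm back from the notch's centre.
- notch2 (a point): Last rack notch, 36 mm further along x than the first.
- index: Tall index post standing on the plate's +y edge beside the slide's path (12 mm square foot, 40 mm tall); origin under its foot. It stands at one of three places 18 mm apart, one for each notch; two low stubs, 8 mm tall, stand at the other places.
- index_mark (a point): Point beside the index post where the pointer's tip must be: same height and distance from the centre line as the pointer; axes like the frame's.
- link: Loose straight steel link bar, 190 mm between pins, section 14 mm wide (y) and 20 mm tall (z), about 0.3 kg, with a cross pin 10 mm thick and 50 mm long (along y) through each end at mid height. Both ends alike. Origin at the centre of its underside, x lengthwise. It starts on the bench, mostly inside the sleeve: its +x pin shows 45 to 52 mm out of the mouth.
- link_a (a point): Centre of the link's cross pin at its +x end (the one that shows at the start).
- link_b (a point): Centre of the link's cross pin at its -x end.
- sleeve: Low sheet-steel sleeve screwed to the bench, 160 mm long, inside 58 mm wide and 26 mm high, roof top 31 mm, flanges to 104 mm wide; no floor, open only at its +x end. Origin on the bench; x points out of the mouth, which is 75 mm from the origin. The link comes out straight along +x.
- glue_bottle: Bystander: white glue bottle, 44 mm across, 136 mm tall; origin under its foot.
- sand_block: Bystander: sanding block 66 x 125 x 30 mm.
- spanner_2: Bystander: combination spanner 26 x 198 x 7 mm, lying lengthwise along its y, ahead of the sleeve. (The bench vice in front of the tester, near x 0.38, y 0.09, is fixed and about 0.13 m tall, reaching to x 0.48.)
- masking_tape: Bystander: roll of tape, 104 mm across, 24 mm tall.
- cutters: Bystander: side cutters 62 x 137 x 14 mm.
- driver_yellow: Bystander: yellow screwdriver 30 x 222 x 30 mm.
- driver_red: Bystander: red screwdriver 30 x 204 x 30 mm.

How it is judged:
By the outcome, as a careful person would: the job done as asked, in the order asked, and still so for the second after the job is handed in, with the robot touching nothing.
It also fails if it takes over 58 s, if anything falls off the work surface, if the arm or the gripper's body presses on something with over 40 N, if the wrist force passes 120 N, or if a joint passes its speed limit or range.

## Working session

There is one attempt and no reset: what is moved stays moved. The work goes in short steps, Python scripts to look and compute and a tool call to move; the robot and the scene stay as the last step left them, time stands still between calls to the robot, and variables do not carry over. Pictures are saved under pics/ and viewed, at most 13 in all, crops included, and the job is handed in when it is done.

Besides the shell and the picture viewer there is one more tool, called after ">>>" as name(argument=value, ...), one argument or row to a line, values as JSON. carry_out: Moves the arm, as the interface text tells. Its arguments: {"type":"object","properties":{"plan":{"type":"array","items":{"type":"array","items":{"type":"array","items":{"type":"number"}}}},"squeeze":{"type":"number"}},"required":["plan"]}

```bash
mkdir -p pics; cat > h.py <<'E'
import numpy as np, cv2
from workcell import monitor, viewer, order, env
def shot(cam,fn=None):
    c=viewer.calibration(cam); im=viewer.read_camera(cam)
    if fn: cv2.imwrite('pics/'+fn,im[:,:,::-1])
    return im,c
def ray(c,uv):
    p=cv2.undistortPoints(np.array([[uv]],float),np.array(c['K'],float),np.array(c['dist'],float))[0,0]
    R=np.array(c['rotation'],float)
    if R.shape!=(3,3): print('rot shape',R)
    return np.array(c['eye'],float),R@np.array([p[0],p[1],1])
def onz(c,uv,z):
    e,d=ray(c,uv); return e+d*(z-e[2])/d[2]
def proj(c,P):
    R=np.array(c['rotation'],float); p=R.T@(np.array(P,float)-c['eye'])
    return cv2.projectPoints(p[None],np.zeros(3),np.zeros(3),np.array(c['K'],float),np.array(c['dist'],float))[0].ravel()
E
python3 - <<'E'
from h import *
for n in ['top','side','wrist']:
    im,c=shot(n,n+'0.png'); print(n,np.round(c['eye'],3),np.round(c['rotation'],3).tolist())
s=monitor.get_state(); print(s, env.grasp_offset)
E
```

```text
top [ 0.267 -0.155  1.204] [-0.096, 0.828, -0.549, 0.066]
side [ 0.033 -1.045  0.606] [-0.517, 0.823, -0.202, 0.119]
wrist [0.18  0.551 0.373] [0.131, 0.837, 0.525, 0.081]
{'clock': 0.15, 'joint_pos': array([9.79398655e-01, 3.13814896e-01, 4.52050399e-02, 1.30361338e+00,
       1.98899359e-06, 1.43119775e+00]), 'qvel': array([-0.00058201, -0.00271553,  0.00385374, -0.00041705, -0.00021968,
       -0.00035153]), 'tau': array([ 8.44320839e-04, -4.81064487e+01,  2.98815697e+01,  1.38529146e-02,
       -2.21468531e-04,  1.26948095e-05]), 'tcp_pos': array([0.25081546, 0.51696291, 0.23060685]), 'orientation': array([-2.55927257e-04,  2.23983088e-01,  9.74592770e-01, -6.65970910e-04]), 'wrist_force': array([-0.46970374, -0.23242643,  0.21454375]), 'ft_torque': array([ 0.02139958, -0.01809006,  0.01544024]), 'grip_force': 0.0, 'finger_gap': 0.08544971912334358} 0.0187
```

View pics/top0.png

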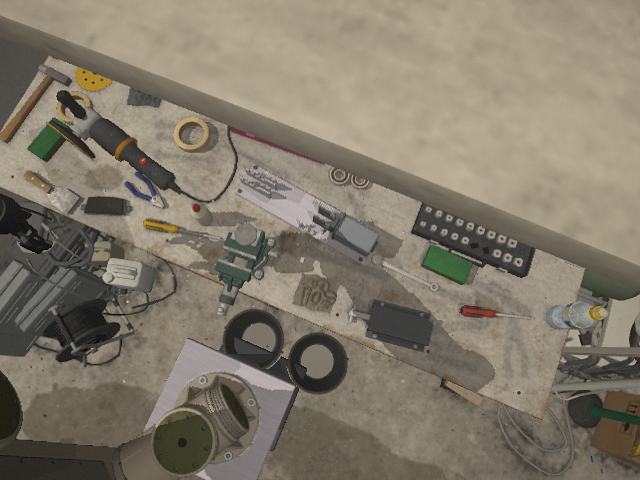

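View pics/side0.png

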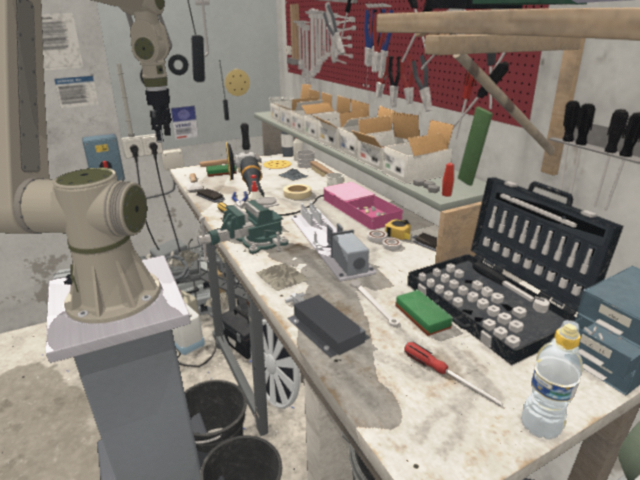

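Top view: tester spans (240,175)-(380,250), with the housing at (355,235). The sleeve is at (400,325) with the link pin showing at (352,317), and the spanner is at (405,273). The calibration rotation is a quaternion, so I'll fix the helper and zoom in.

```bash
python3 - <<'E'
s=open('h.py').read()
s=s.replace("    if R.shape!=(3,3): print('rot shape',R)\n","").replace("np.array(c['rotation'],float)","rot(c)")
s=s.replace("def ray","from scipy.spatial.transform import Rotation as Ro\ndef rot(c):\n    w,x,y,z=c['rotation']; return Ro.from_quat([x,y,z,w]).as_matrix()\ndef ray",1)
open('h.py','w').write(s)
E
python3 - <<'E'
from h import *
c=viewer.calibration('top')
for n,uv,z in [('pin',(352,317),.01),('sleeveA',(372,300),.031),('sleeveB',(432,320),.031),('sleeveC',(428,350),.031),('sleeveD',(366,336),.031),('plateL',(246,165),.01),('plateL2',(238,192),.01),('housing',(355,237),.084),('spanner',(405,273),.005),('vice',(245,260),.1),('glue',(200,213),.0)]:
    print(n,np.round(onz(c,uv,z),3))
print(np.round(proj(c,[0.5,0,0])),np.round(proj(c,[0.5,.1,0])),np.round(proj(c,[0,0,0])))
im=cv2.imread('pics/top0.png')[150:360,225:445]; im=cv2.resize(im,None,fx=3.6,fy=2.85,interpolation=cv2.INTER_CUBIC) if 0 else cv2.resize(im,None,fx=2.85,fy=2.85,interpolation=cv2.INTER_CUBIC)
cv2.imwrite('pics/topz.png',im)
E
```

```text
pin [ 0.372 -0.23   0.01 ]
sleeveA [ 0.432 -0.261  0.031]
sleeveB [ 0.444 -0.427  0.031]
sleeveC [ 0.367 -0.443  0.031]
sleeveD [ 0.338 -0.281  0.031]
plateL [0.657 0.216 0.01 ]
plateL2 [0.573 0.202 0.01 ]
housing [ 0.561 -0.156  0.084]
spanner [ 0.54  -0.321  0.005]
vice [0.391 0.08  0.1  ]
glue [0.475 0.278 0.   ]
[293. 242.] [260. 229.] [216. 416.]
```

View pics/topz.png

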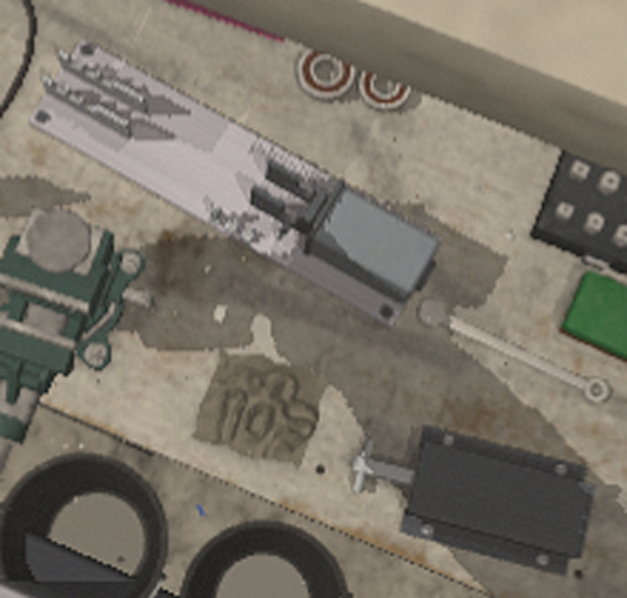

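Zoomed view: plate corners are near (88,40), (30,122) and (393,325), the fork is at (270,195), and the rack is at (110,95). The sleeve runs from (410,480) to (590,520), and the link pin is at (362,470). The index post is not clear from here.

```bash
python3 - <<'E'
from h import *
c=viewer.calibration('top')
z=lambda u,v:(225+u/2.85,150+v/2.85)
P={n:onz(c,z(*uv),h)[:2] for n,uv,h in [('LT',(85,40),.01),('LB',(30,122),.01),('RB',(393,325),.01),('pin',(362,470),.01),('barMouth',(408,476),.02),('sl1',(424,430),.031),('sl2',(590,470),.031),('sl3',(404,528),.003),('sl4',(580,572),.003),('fork',(262,190),.075),('rackend',(62,75),.052)]}
for k,v in P.items(): print(k,np.round(v,3))
d=P['LB']-P['RB']; print('frame yaw',np.degrees(np.arctan2(d[1],d[0])),np.linalg.norm(d)); 
for a,b in [('sl1','sl2'),('sl3','sl4'),('pin','barMouth')]:
    d=P[a]-P[b]; print('sleeve yaw',np.degrees(np.arctan2(d[1],d[0])),np.linalg.norm(d))
c=viewer.calibration('wrist'); print(rot(c)[:,2],rot(c)[:,0],c['K'][0],np.round(c['dist'],3))
E
```

```text
LT [0.669 0.193]
LB [0.568 0.207]
RB [ 0.517 -0.204]
pin [ 0.377 -0.228]
barMouth [ 0.387 -0.269]
sl1 [ 0.432 -0.266]
sl2 [ 0.457 -0.422]
sl3 [ 0.343 -0.285]
sl4 [ 0.369 -0.452]
fork [ 0.575 -0.042]
rackend [0.613 0.186]
frame yaw 83.01697939021982 0.41474603262880005
sleeve yaw 99.23343897874803 0.15798737416565078
sleeve yaw 98.88487436548665 0.16888055590650053
sleeve yaw 104.49464408896618 0.042437864703437904
[ 0.27367207 -0.13425679 -0.9524068 ] [ 0.43661011  0.8996498  -0.00136087] [334.82300464   0.         319.63342953] [0.022 0.    0.    0.    0.   ]
```

>>> carry_out(
  plan=[
    [[0, 0, -0.3, 75, -117, 20, 85], [0, 0, -0.6, 150, -234, 20, 85], [0, 0, -0.9, 225, -350, 20, 85], [0, 0, -1.24, 299, -467, 20, 85], [0, 0, -1.24, 299, -467, 20, 85], [0, 0, -1.24, 299, -467, 20, 85], [0, 0, -1.24, 299, -467, 20, 85], [0, 0, -1.24, 299, -467, 20, 85], [0, 0, -1.24, 299, -467, 20, 85], [0, 0, -1.24, 299, -467, 20, 85], [0, 0, -1.24, 299, -467, 20, 85], [0, 0, -1.24, 299, -467, 20, 85], [0, 0, -1.24, 299, -467, 20, 85], [0, 0, -1.24, 299, -467, 20, 85], [0, 0, -1.24, 299, -467, 20, 85], [0, 0, -1.24, 299, -467, 20, 85]],
  ],
)

```text
clock: 1.75
tcp_pos: [0.5494, 0.0518, 0.2516]
orientation: [-0.0, 0.748, 0.664, 0.0]
wrist_force: [0.0, -0.2, 0.3]
finger_gap: 0.0852
grip_force: 0.0
```

```bash
python3 - <<'E'
from h import *
s=monitor.get_state(); print(s['clock'],s['tcp_pos'],s['orientation'],abs(s['qvel']).max(),s['joint_pos'])
im,c=shot('wrist','w1.png'); np.save('w1c.npy',c,allow_pickle=True)
b=im[:,:,::-1]
E
```

```text
1.75 [0.54935325 0.051788   0.25156628] [-2.83640895e-06  7.47820856e-01  6.63900566e-01  7.90124190e-05] 0.00398300304628594 [-5.15658877e-02  2.62901394e-01  2.70728656e-02  1.33485917e+00
  1.14906880e-04  1.63798142e+00]
```

View pics/w1.png

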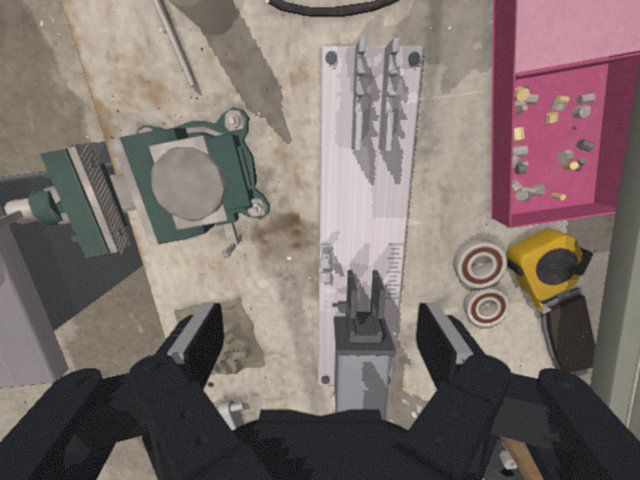

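Wrist view: plate corners are (322,46), (422,46) and (318,385). Rack plates are at x≈360 and 390, the fork is at (350-380, 270-330), the pointer is near (340,308), and the post and stubs are at (326,245-280). I need to see which one is the tall post, so I'll zoom there and on the rack.

```bash
python3 - <<'E'
import cv2,numpy as np
im=cv2.imread('pics/w1.png')
a=cv2.resize(im[225:345,305:415],None,fx=4.8,fy=4.8,interpolation=cv2.INTER_CUBIC)[:576]
b=cv2.resize(im[30:174,350:406],None,fx=4,fy=4,interpolation=cv2.INTER_CUBIC)
print(a.shape,b.shape)
cv2.imwrite('pics/w1z.png',np.hstack([a,b]))
E
```

```text
(576, 528, 3) (576, 224, 3)
```

View pics/w1z.png

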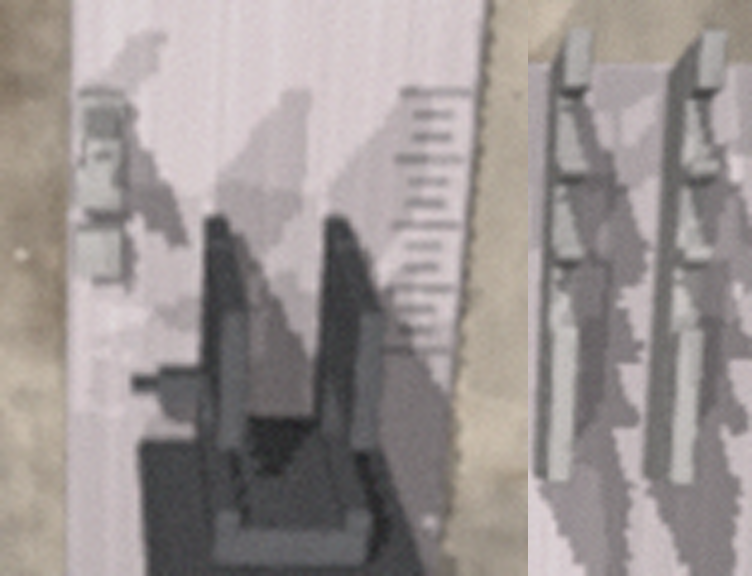

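Zoom: three blocks at zoom y≈115, 180 and 250, with the topmost showing a tall dark face. The pointer tip is at zoom (132,382), fork plate front tops at (232,312) and (370,312), and rack plate front tops at (562,480) and (683,485). I'll compute the frame pose and project the post hypotheses.

```bash
cat > fr.py <<'E'
from h import *
c=np.load('w1c.npy',allow_pickle=True).item()
za=lambda u,v:(305+u/4.8,225+v/4.8)
zb=lambda u,v:(350+(u-528)/4,30+v/4)
w=lambda p,z:onz(c,p,z)[:2]
TL,TR,BL=w((322,46),.01),w((422,46),.01),w((318,385),.01)
rk=(w(zb(562,480),.052)+w(zb(683,485),.052))/2
fk=(w(za(232,312),.075)+w(za(370,312),.075))/2
fs=(w(za(228,450),.075)+w(za(368,450),.075))/2
pt=w(za(132,382),.03)
E
python3 - <<'E'
from fr import *
yaw=lambda d:np.degrees(np.arctan2(d[1],d[0]))
print('yaws',yaw(TL-BL),yaw(rk-fk),yaw(TR-TL)+90, np.linalg.norm(TR-TL))
a=np.radians(yaw(rk-fk)); ex=np.array([np.cos(a),np.sin(a)]); ey=np.array([-ex[1],ex[0]])
far=(TL+TR)/2
O=far-ex*205
O=far-ex*.205
f=lambda p:np.round([(p-O)@ex*1000,(p-O)@ey*1000],1)
for n,p in [('TL',TL),('TR',TR),('BL',BL),('rk',rk),('fkfront',fk),('fslot',fs),('pt',pt)]: print(n,f(p),np.round(p,4))
# rack notch features left plate far end and notch edges
for q in [(575,30),(583,88),(562,100),(580,172),(562,180),(572,258),(562,300)]: print('rackL',q,f(w(zb(*q),.052)))
print('rackR end',f(w(zb(712,30),.052)))
# pointer x = fork slot x; notch0 = rk+43
px=f(pt)[0]; n0=f(rk)[0]+43
print('eye',f(c['eye'][:2]),c['eye'][2])
for k in range(3):
    X=n0+18*k-195
    for h in (.01,.018,.05,.04):
        q=[proj(c,[*(O+ex*(X+s)/1000+ey*.046),h]) for s in (-6,6)]
        print(k,round(X,1),h,[np.round([(u-305)*4.8,(v-225)*4.8]) for u,v in q])
E
```

```text
yaws 82.55573533674709 82.06100424821446 83.00005576781213 0.10077241537902416
TL [204.2  50.4] [0.5701 0.2122]
TR [205.8 -50.4] [0.6701 0.1999]
BL [-213.    46.8] [ 0.516  -0.2015]
rk [105.5  -2.5] [0.6088 0.1072]
fkfront [-34.7  -2.5] [ 0.5894 -0.0317]
fslot [-68.9  -3.9] [ 0.5861 -0.0658]
pt [-77.   31.5] [ 0.5499 -0.0689]
rackL (575, 30) [202.3  15.1]
rackL (583, 88) [191.   12.6]
rackL (562, 100) [188.5  17.2]
rackL (580, 172) [174.   12.2]
rackL (562, 180) [172.3  16.3]
rackL (572, 258) [155.9  13. ]
rackL (562, 300) [146.8  14.8]
rackR end [202.8 -15.4]
eye [120.7  51. ] 0.3942529477120963
0 -46.5 0.01 [array([ 77., 259.]), array([ 78., 217.])]
0 -46.5 0.018 [array([ 77., 272.]), array([ 78., 229.])]
0 -46.5 0.05 [array([ 77., 329.]), array([ 78., 283.])]
0 -46.5 0.04 [array([ 77., 311.]), array([ 78., 265.])]
1 -28.5 0.01 [array([ 78., 195.]), array([ 79., 151.])]
1 -28.5 0.018 [array([ 78., 207.]), array([ 79., 163.])]
1 -28.5 0.05 [array([ 79., 260.]), array([ 80., 212.])]
1 -28.5 0.04 [array([ 79., 242.]), array([ 80., 196.])]
2 -10.5 0.01 [array([ 80., 129.]), array([81., 84.])]
2 -10.5 0.018 [array([ 80., 140.]), array([81., 94.])]
2 -10.5 0.05 [array([ 81., 188.]), array([ 82., 139.])]
2 -10.5 0.04 [array([ 80., 172.]), array([ 81., 124.])]
```

Both the face/top projections and the shadow put the tall post at position 2, so the target is notch2 (draw about 66 mm). Next I go above the link's exposed end.

>>> carry_out(
  plan=[
    [[0, 0, 0.14, -40, -75, 0, 85], [0, 0, 0.28, -80, -150, -20, 85], [0, 0, 0.28, -169, -302, -131, 85], [0, 0, 0.28, -169, -302, -131, 85], [0, 0, 0.28, -169, -302, -131, 85], [0, 0, 0.28, -169, -302, -131, 85], [0, 0, 0.28, -169, -302, -131, 85], [0, 0, 0.28, -169, -302, -131, 85], [0, 0, 0.28, -169, -302, -131, 85], [0, 0, 0.28, -169, -302, -131, 85], [0, 0, 0.28, -169, -302, -131, 85]],
  ],
)

```text
clock: 2.9
tcp_pos: [0.3818, -0.251, 0.121]
orientation: [0.001, 0.648, 0.761, 0.0]
wrist_force: [-0.2, -0.1, 0.4]
finger_gap: 0.0848
grip_force: 0.0
```

```bash
python3 - <<'E'
from h import *
s=monitor.get_state(); print(s['clock'],s['tcp_pos'],s['orientation'],abs(s['qvel']).max())
im,c=shot('wrist','w2.png'); np.save('w2c.npy',c,allow_pickle=True)
E
```

```text
2.9 [ 0.38182995 -0.25101435  0.12101906] [5.47597706e-04 6.48170082e-01 7.61495384e-01 1.55344111e-04] 0.01209972459031483
```

View pics/w2.png

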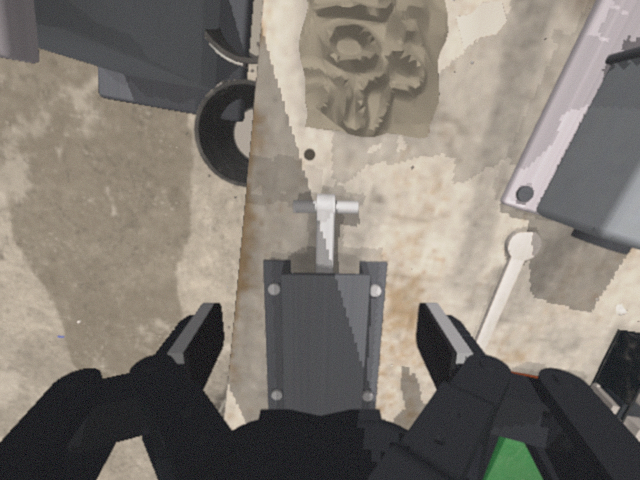

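Pin ends at (294,208) and (358,208), bar along u≈326 from v=197 to 272, sleeve mouth at v≈261–275.

```bash
python3 - <<'E'
from h import *
c=np.load('w2c.npy',allow_pickle=True).item()
w=lambda u,v,z:onz(c,(u,v),z)[:2]
yaw=lambda d:np.degrees(np.arctan2(d[1],d[0]))
pl,pr=w(294,208,.011),w(358,208,.011)
b0,b1=w(326,205,.02),w(327.5,270,.02)
print('pin',(pl+pr)/2,np.linalg.norm(pl-pr),yaw(pr-pl)+90,'bar yaw',yaw(b0-b1),b0,b1)
h=[w(274,290,.003),w(277,396,.003),w(375,291,.003),w(367,396,.003)]
print('sleeve yaw',yaw(h[0]-h[1]),yaw(h[2]-h[3]),yaw(h[2]-h[0])+90,'mid',sum(h)/4)
m=(w(264,261,.002)+w(387,261,.002))/2; print('mouth',m, yaw(w(387,261,.002)-w(264,261,.002))+90)
a=np.radians(98.9); e=np.array([np.cos(a),np.sin(a)])
pin=(pl+pr)/2; print('pin-mouth',(pin-m)@e, 'grasp',pin-e*.022)
t=monitor.get_state(); q=t['orientation']; print('tool x yaw',2*np.degrees(np.arctan2(q[2],q[1])))
E
```

```text
pin [ 0.38217335 -0.22669371] 0.049147563512399295 99.18221844281364 bar yaw 100.82834242417994 [ 0.38131377 -0.22257342] [ 0.39106341 -0.27354584]
sleeve yaw 98.37206880678225 98.01527711643239 98.56006623441417 mid [ 0.40118181 -0.35451787]
mouth [ 0.38971335 -0.2731637 ] 99.18482692512995
pin-mouth 0.047077003661134834 grasp [ 0.38557698 -0.24842883]
tool x yaw 99.22402225826093
```

>>> carry_out(
  plan=[
    [[0, 0, 0, 4, 2, -50, 70], [0, 0, 0, 4, 2, -95, 60], [0, 0, 0, 4, 2, -110, 60], [0, 0, 0, 4, 2, -117, 60], [0, 0, 0, 4, 2, -117, 60], [0, 0, 0, 4, 2, -117, 0], [0, 0, 0, 4, 2, -117, 0], [0, 0, 0, 4, 2, -117, 0], [0, 0, 0, 4, 2, -117, 0], [0, 0, 0, 4, 2, -117, 0], [0, 0, 0, 4, 2, -117, 0], [0, 0, 0, 4, 2, -117, 0]],
  ],
  squeeze=80,
)

```text
clock: 4.15
tcp_pos: [0.3859, -0.2505, 0.0047]
orientation: [0.001, 0.649, 0.761, 0.0]
wrist_force: [-1.6, 0.8, 7.1]
finger_gap: 0.0118
grip_force: 79.0
```

>>> carry_out(
  plan=[
    [[0, 0, 0, 0, 0, 2, 0], [0, 0, 0, -3, 20, 2, 0], [0, 0, 0, -6, 40, 2, 0], [0, 0, 0, -9, 60, 2, 0], [0, 0, 0, -12, 80, 2, 0], [0, 0, 0, -16, 100, 2, 0], [0, 0, 0, -19, 120, 2, 0], [0, 0, 0, -22, 140, 2, 0], [0, 0, 0, -25, 160, 2, 0], [0, 0, 0, -26, 165, 2, 0], [0, 0, 0, -26, 165, 2, 0], [0, 0, 0, -26, 165, 2, 0]],
  ],
)

```text
clock: 5.35
tcp_pos: [0.3595, -0.0852, 0.0055]
orientation: [0.0, 0.649, 0.761, 0.0]
wrist_force: [0.5, 0.6, -2.2]
finger_gap: 0.0119
grip_force: 78.3
```

```bash
python3 - <<'E'
from h import *
s=monitor.get_state(); print(s['clock'],s['tcp_pos'],s['finger_gap'])
im,c=shot('wrist'); im2,c2=shot('top')
cv2.imwrite('pics/w3.png',np.hstack([cv2.resize(im,(400,300)),cv2.resize(im2[230:380,275:475],(400,300))])[:,:,::-1])
E
```

```text
5.35 [ 0.3594844  -0.08515699  0.00547296] 0.011925754526130124
```

View pics/w3.png

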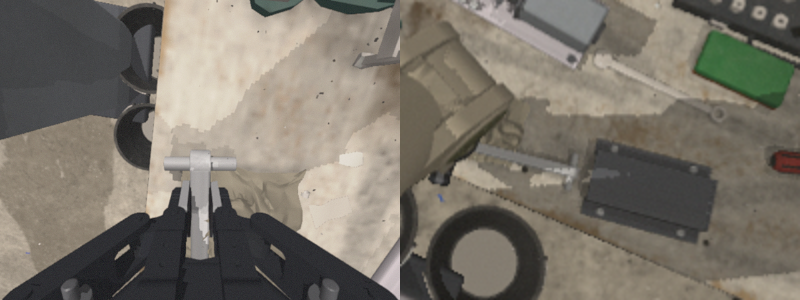

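The link is clear of the sleeve: its b pin shows at (572,172) in the right half, just past the mouth. I'll regrip about 77 mm from pin b.

>>> carry_out(
  plan=[
    [[0, 0, 0, 0, 0, -1, 40], [0, 0, 0, 0, 0, -1, 50], [0, 0, 0, 0, 0, -1, 50], [0, 0, 0, 0, 0, 35, 50], [0, 0, 0, 14, -88, 35, 50], [0, 0, 0, 14, -88, 35, 50], [0, 0, 0, 14, -88, 20, 50], [0, 0, 0, 14, -88, -1, 50], [0, 0, 0, 14, -88, -1, 50], [0, 0, 0, 14, -88, -1, 0], [0, 0, 0, 14, -88, -1, 0], [0, 0, 0, 14, -88, -1, 0], [0, 0, 0, 14, -88, -1, 0], [0, 0, 0, 14, -88, -1, 0], [0, 0, 0, 14, -88, -1, 0], [0, 0, 0, 14, -88, 15, 0], [0, 0, 0, 14, -88, 60, 0], [0, 0, 0, 14, -88, 110, 0], [0, 0, 0, 14, -88, 135, 0], [0, 0, 0, 14, -88, 135, 0]],
  ],
  squeeze=110,
)

```text
clock: 7.45
tcp_pos: [0.3756, -0.1742, 0.1445]
orientation: [0.004, 0.648, 0.761, 0.0]
wrist_force: [1.5, -0.2, -3.5]
finger_gap: 0.0111
grip_force: 108.5
```

```bash
python3 - <<'E'
from h import *
s=monitor.get_state(); print(s['clock'],s['tcp_pos'],s['orientation'],s['finger_gap'],s['wrist_force'])
im,c=shot('wrist'); np.save('w4c.npy',c,allow_pickle=True); im2,c2=shot('side')
cv2.imwrite('pics/w4full.png',im[:,:,::-1])
cv2.imwrite('pics/w4.png',np.hstack([im[100:,160:480],cv2.resize(im2[150:400,200:450],(380,380))])[:,:,::-1])
E
```

```text
7.45 [ 0.37558055 -0.17420826  0.14450467] [4.30567910e-03 6.48467413e-01 7.61230167e-01 3.29882281e-04] 0.011132727203631121 [ 1.48150783 -0.16218559 -3.54529226]
```

View pics/w4.png

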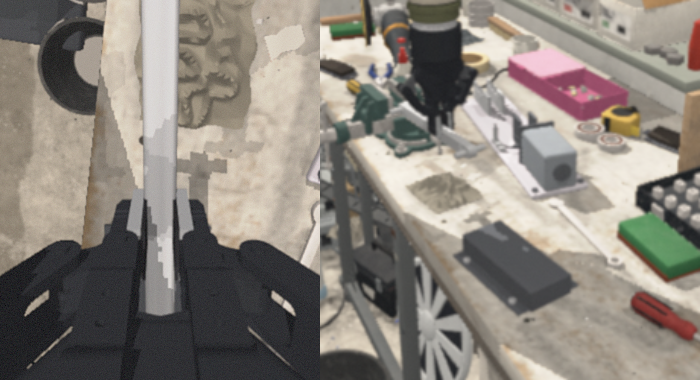

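The link is held level and has lifted clear. I'll locate pin a numerically in the full frame.

```bash
python3 - <<'E'
from h import *
c=np.load('w4c.npy',allow_pickle=True).item()
im=cv2.imread('pics/w4full.png'); s=monitor.get_state(); t=s['tcp_pos']
a=np.radians(99.2); e=np.array([np.cos(a),np.sin(a),0]); n=np.array([-e[1],e[0],0])
P=t+e*.113+[0,0,.0055]
for q in (P,P+n*.025,P-n*.025,t+[0,0,.0055]): print(np.round(proj(c,q)))
hsv=cv2.cvtColor(im,cv2.COLOR_BGR2HSV); m=((hsv[:,:,1]<25)&(hsv[:,:,2]>95)).astype(np.uint8)
for y in list(range(0,160,6)):
    r=im[y,240:400:8]; xs=np.flatnonzero(m[y,200:440])+200
    print(y,len(xs),xs.min() if len(xs) else 0,xs.max() if len(xs) else 0, r.mean(1).astype(int).tolist())
E
```

```text
[315.  27.]
[246.  27.]
[384.  27.]
[317. 304.]
0 41 300 340 [35, 38, 40, 42, 46, 203, 207, 213, 213, 211, 210, 209, 208, 202, 194, 200, 195, 163, 169, 165]
6 43 299 341 [42, 42, 42, 42, 48, 203, 206, 213, 219, 220, 221, 222, 216, 211, 199, 200, 198, 139, 169, 165]
12 45 237 341 [92, 69, 57, 60, 53, 202, 206, 214, 217, 222, 223, 219, 217, 211, 204, 199, 194, 185, 190, 192]
18 151 230 391 [93, 175, 219, 218, 218, 218, 218, 212, 214, 220, 216, 219, 218, 175, 219, 215, 215, 214, 217, 197]
24 151 226 392 [89, 169, 209, 203, 209, 210, 212, 196, 206, 208, 213, 212, 213, 129, 214, 214, 216, 213, 213, 194]
30 151 228 391 [93, 116, 174, 175, 182, 178, 181, 184, 207, 217, 216, 209, 206, 119, 187, 188, 186, 186, 190, 176]
36 147 231 390 [91, 70, 145, 146, 143, 144, 145, 142, 211, 218, 214, 214, 200, 115, 154, 157, 153, 159, 159, 189]
42 144 233 388 [94, 54, 114, 115, 116, 113, 114, 105, 206, 216, 212, 213, 201, 97, 121, 123, 122, 119, 126, 190]
48 45 233 340 [90, 57, 154, 152, 187, 207, 211, 203, 208, 217, 214, 214, 202, 210, 201, 192, 199, 203, 202, 189]
54 46 236 339 [93, 49, 149, 153, 207, 1
[... 1302 characters left out ...]
, 120, 137, 131]
126 41 213 338 [43, 43, 39, 175, 202, 211, 204, 187, 200, 216, 214, 215, 183, 140, 145, 108, 118, 141, 127, 129]
132 39 208 338 [67, 36, 49, 204, 209, 210, 199, 187, 201, 216, 214, 215, 178, 128, 131, 134, 117, 146, 141, 136]
138 42 301 439 [59, 119, 159, 196, 213, 207, 200, 185, 200, 215, 212, 214, 176, 91, 120, 104, 93, 139, 123, 108]
144 39 302 432 [53, 159, 157, 175, 200, 203, 201, 182, 201, 214, 213, 216, 175, 131, 104, 91, 119, 127, 113, 107]
150 42 302 438 [99, 159, 159, 180, 204, 209, 197, 138, 198, 216, 213, 216, 176, 124, 140, 149, 115, 120, 133, 113]
156 38 302 431 [158, 155, 158, 183, 196, 195, 192, 143, 198, 213, 213, 216, 172, 110, 101, 145, 128, 119, 108, 112]
```

>>> carry_out(
  plan=[
    [[0, 0, 0, 0, 0, 25, 0], [0, 0, -0.1, 50, 25, 25, 0], [0, 0, -0.2, 90, 50, 25, 0], [0, 0, -0.288, 130, 80, 25, 0], [0, 0, -0.288, 165, 110, 25, 0], [0, 0, -0.288, 195, 145, 10, 0], [0, 0, -0.288, 218, 178, -10, 0], [0, 0, -0.288, 218, 178, -30, 0], [0, 0, -0.288, 218, 178, -30, 0], [0, 0, -0.288, 218, 178, -30, 0]],
  ],
)

```text
clock: 8.55
tcp_pos: [0.589, 0.0055, 0.1081]
orientation: [-0.002, 0.751, 0.66, -0.002]
wrist_force: [-0.1, -0.3, -2.7]
finger_gap: 0.011
grip_force: 108.6
```

```bash
python3 - <<'E'
from h import *
s=monitor.get_state(); print(s['clock'],s['tcp_pos'],s['orientation'],s['finger_gap'],s['wrist_force'],2*np.degrees(np.arctan2(s['orientation'][2],s['orientation'][1])))
im,c=shot('wrist'); np.save('w5c.npy',c,allow_pickle=True)
cv2.imwrite('pics/w5full.png',im[:,:,::-1]); im2,c2=shot('side'); cv2.imwrite('pics/s5.png',im2[:,:,::-1])
a=cv2.resize(im[0:400,240:440],None,fx=1.5,fy=1.5); b=cv2.resize(im2[190:290,290:385],None,fx=5,fy=6)
cv2.imwrite('pics/w5.png',np.hstack([a,b])[:,:,::-1]); print(a.shape,b.shape)
E
```

```text
8.55 [0.58897898 0.00548057 0.10812143] [-0.0018742   0.7511921   0.66007843 -0.00183919] 0.010950072256737829 [-0.07749566 -0.3104866  -2.74279151] 82.6120555955365
(600, 300, 3) (600, 475, 3)
```

View pics/w5.png

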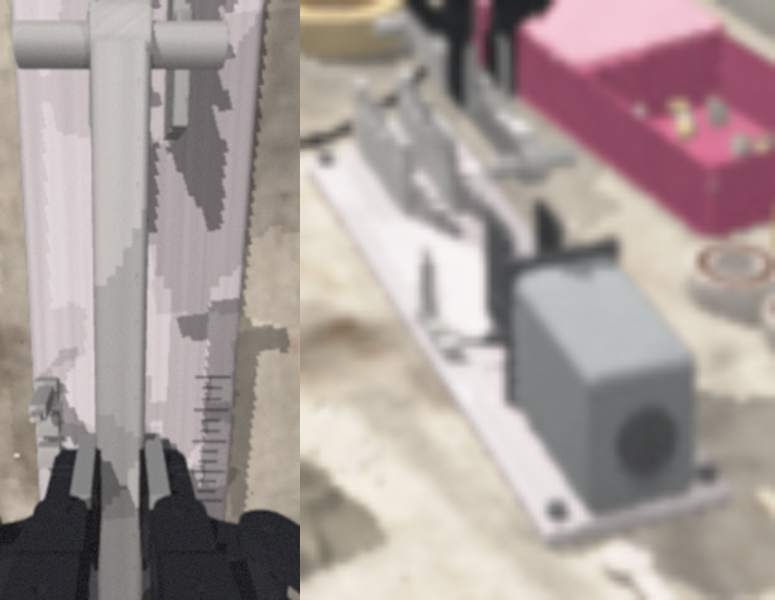

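Side view: the tall post, at (428,250-310) in that half, is the one nearest the rack, which confirms notch2. The pin b end hangs above and beyond the fork. In the wrist part, pin a's centre is at px (321,29) and the right rack plate's front end is near (355,88).

```bash
python3 - <<'E'
from h import *
s=monitor.get_state(); print(s['clock'],s['tcp_pos'],abs(s['qvel']).max())
c=np.load('w5c.npy',allow_pickle=True).item(); c2=viewer.calibration('side')
a=np.radians(82.7); ex=np.array([np.cos(a),np.sin(a),0]); ey=np.array([-ex[1],ex[0],0]); F=np.array([.585,-.0735,0]); Z=np.array([0,0,1])
t=s['tcp_pos']
print('pinA pred',proj(c,t+ex*.112+Z*.0055))
for n,x,y,z in [('Rplate top front',182,-12,.052),('Rtop outer',182,-18,.052),('Rbot front',182,-15,.01),('post top',66,46,.05),('plate edge R',100,-52,.01),('plate edge L',100,52,.01),('edge R',150,-52,.01),('edge L',150,52,.01),('edgeR',50,-52,.01),('edgeL',50,52,.01)]:
    print(n,np.round(proj(c,F+ex*x/1000+ey*y/1000+Z*z),1))
for n,p in [('forkL top front',F+ex*.042+ey*.015+Z*.075),('forkR top front',F+ex*.042-ey*.015+Z*.075),('pinB',t-ex*.078+Z*.0055),('pinBl',t-ex*.078+ey*.025+Z*.0055),('pinBr',t-ex*.078-ey*.025+Z*.0055)]: u=proj(c2,p); print('side',n,np.round(u,1),'crop',np.round([300+(u[0]-290)*5,(u[1]-190)*6]))
im=cv2.imread('pics/w5full.png')
g=cv2.cvtColor(im,cv2.COLOR_BGR2GRAY)
for y in (40,60,75,80,84,88,92,96): print(y,g[y,342:376].tolist())
h=cv2.cvtColor(im,cv2.COLOR_BGR2HSV)
# plate edges: lilac hue rows
for y in (100,150,200): print(y, g[y,240:275].tolist(), g[y,385:425].tolist())
E
```

```text
8.65 [0.59073802 0.0046233  0.1105103 ] 0.01627571047920257
pinA pred [326.48277459  33.33360699]
Rplate top front [354.9  84.5]
Rtop outer [366.   84.4]
Rbot front [353.4  93.3]
post top [260.3 279.8]
plate edge R [400.5 214.8]
plate edge L [259.1 214.9]
edge R [405.8 143.9]
edge L [254.9 144.1]
edgeR [395.8 277.4]
edgeL [262.7 277.2]
side forkL top front [326.2 224.3] crop [481. 206.]
side forkR top front [336.2 222.7] crop [531. 196.]
side pinB [335.5 215.9] crop [527. 155.]
side pinBl [326.8 217.3] crop [484. 164.]
side pinBr [344.  214.5] crop [570. 147.]
40 [102, 113, 118, 115, 111, 114, 119, 118, 119, 115, 117, 114, 116, 120, 119, 120, 116, 117, 118, 121, 119, 120, 124, 120, 118, 117, 120, 120, 120, 118, 119, 117, 121, 123]
60 [171, 183, 191, 191, 193, 191, 188, 173, 141, 110, 106, 112, 111, 120, 147, 167, 171, 170, 166, 166, 166, 164, 162, 149, 121, 102, 105, 108, 104, 104, 102, 106, 107, 103]
75 [193, 191, 192, 194, 192, 190, 184, 156, 123, 109, 107, 103, 111, 135, 155, 166, 165, 166, 165, 166, 167, 167, 150, 125, 111, 107, 108, 102, 104, 102, 107, 106, 103, 104]
80 [193, 19
[... 1276 characters left out ...]
165, 163, 168, 173, 168, 169, 178, 192, 202, 201, 203, 201, 200, 196, 195, 200, 198, 204, 205, 205, 203, 209, 218, 218] [111, 126, 157, 171, 172, 174, 168, 167, 165, 166, 164, 168, 166, 168, 166, 164, 157, 143, 129, 104, 100, 99, 117, 144, 150, 150, 153, 152, 153, 158, 157, 152, 150, 146, 149, 145, 148, 142, 141, 143]
200 [164, 169, 166, 169, 168, 170, 170, 167, 167, 170, 169, 169, 168, 171, 168, 169, 168, 169, 168, 173, 187, 192, 204, 204, 202, 201, 197, 196, 197, 203, 204, 204, 206, 207, 207] [162, 165, 160, 142, 129, 132, 137, 135, 136, 132, 133, 132, 128, 122, 113, 109, 117, 122, 147, 173, 183, 182, 180, 182, 178, 181, 184, 182, 181, 184, 180, 178, 179, 177, 177, 176, 174, 172, 174, 176]
```

Prediction and observation agree to about 1 mm. Now I lower pin b into the fork slot, keeping pin a above the rack.

>>> carry_out(
  plan=[
    [[0, 0, 0, 1, -1, 0, 0], [0, 0, 0, 1, -1, 0, 0], [0, 0, 0, 1, -1, -12, 0], [0, 0, 0, 1, -1, -24, 0], [0, 0, 0, 1, -1, -36, 0], [0, 0, 0, 1, -1, -48, 0], [0, 0, 0, 1, -1, -56, 0], [0, 0, 0, 1, -1, -56, 0], [0, 0, 0, 1, -1, -56, 0], [0, 0, 0, 1, -1, -56, 0]],
  ],
)

```text
clock: 9.65
tcp_pos: [0.5925, 0.0043, 0.0548]
orientation: [0.0, 0.751, 0.66, 0.0]
wrist_force: [0.3, -1.0, -3.3]
finger_gap: 0.0106
grip_force: 108.8
```

```bash
python3 - <<'E'
from h import *
s=monitor.get_state(); print(s['clock'],s['tcp_pos'],s['wrist_force'],s['ft_torque'],s['orientation'])
im2,c2=shot('side'); cv2.imwrite('pics/s6.png',im2[:,:,::-1])
im,c=shot('wrist'); cv2.imwrite('pics/w6.png',im[:,:,::-1]); np.save('w6c.npy',c,allow_pickle=True)
E
```

```text
9.65 [0.592483   0.00432594 0.05476703] [ 0.32290241 -0.95528587 -3.32793947] [-0.04430524  0.03591901  0.02590649] [3.63684384e-04 7.51174164e-01 6.60103908e-01 2.71224659e-04]
```

>>> carry_out(
  plan=[
    [[0, 0, 0, 2, 5, 0, 0], [0, 0, 0, 3, 10, 0, 0], [0, 0, 0, 4, 15, 0, 0], [0, 0, 0, 5, 20, 0, 0], [0, 0, 0, 5, 20, 0, 0], [0, 0, 0, 5, 20, 0, 0]],
  ],
)

```text
clock: 10.35
tcp_pos: [0.5966, 0.024, 0.0543]
orientation: [0.0, 0.751, 0.66, -0.001]
wrist_force: [-2.7, -4.0, -3.2]
finger_gap: 0.0109
grip_force: 108.9
```

>>> carry_out(
  plan=[
    [[0, 0, 0, 0, 6, 0, 0], [0, 0, 0, 1, 12, 0, 0], [0, 0, 0, 2, 18, 0, 0], [0, 0, 0, 3, 24, 0, 0], [0, 0, 0, 4, 30, 0, 0], [0, 0, 0, 4, 36, 0, 0], [0, 0, 0, 5, 42, 0, 0], [0, 0, 0, 6, 47, 0, 0], [0, 0, 0, 6, 47, 0, 0], [0, 0, 0, 6, 47, 0, 0]],
  ],
)

```text
clock: 11.35
tcp_pos: [0.6026, 0.07, 0.0541]
orientation: [0.001, 0.752, 0.66, -0.001]
wrist_force: [-1.9, -7.3, -2.2]
finger_gap: 0.0111
grip_force: 108.9
```

```bash
python3 - <<'E'
from h import *
s=monitor.get_state(); print(s['clock'],s['tcp_pos'],s['wrist_force'],s['orientation'])
im,c=shot('wrist'); cv2.imwrite('pics/w7.png',im[:,:,::-1]); np.save('w7c.npy',c,allow_pickle=True)
im2,c2=shot('side'); cv2.imwrite('pics/s7.png',im2[:,:,::-1])
a=np.radians(82.7); ex=np.array([np.cos(a),np.sin(a),0]); ey=np.array([-ex[1],ex[0],0]); F=np.array([.585,-.0735,0]); Z=np.array([0,0,1])
t=s['tcp_pos']
for n,p in [('pinA',t+ex*.113+Z*.0055)]+[(f'n2 {x} {y}',F+ex*x/1000+ey*y/1000+Z*.052) for x in (254.3,268.3,279) for y in (-15,15)]+[('post',F+ex*.0663+ey*.046+Z*.05)]: print(n,np.round(proj(c,p),1))
g1=cv2.resize(im[0:160,230:410],None,fx=2.5,fy=2.5,interpolation=cv2.INTER_CUBIC)
g2=cv2.resize(im2[190:280,300:370],None,fx=4.444,fy=4.444,interpolation=cv2.INTER_CUBIC)
cv2.imwrite('pics/v7.png',np.hstack([g1,g2])[:,:,::-1]); print(g1.shape,g2.shape)
E
```

```text
11.35 [0.60261251 0.0700051  0.05414435] [-1.90947674 -7.29652639 -2.15328122] [ 6.93392512e-04  7.51515708e-01  6.59713632e-01 -1.25832887e-03]
pinA [320.9  29.8]
n2 254.3 -15 [362.5  45.5]
n2 254.3 15 [283.4  45.8]
n2 268.3 -15 [364.    1.5]
n2 268.3 15 [281.9   1.8]
n2 279 -15 [365.3 -34.6]
n2 279 15 [280.7 -34.3]
post [240.1 428.1]
(400, 450, 3) (400, 311, 3)
```

View pics/v7.png

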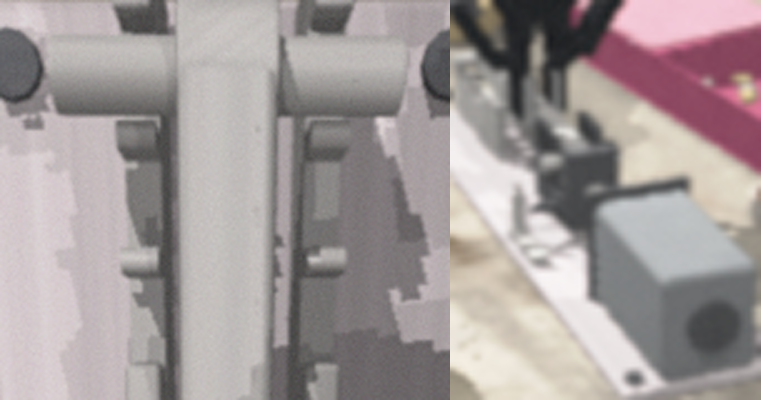

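Wrist half: pin a (crop rows 37–115) is over the notch between the last two teeth (notch2 near edge at crop y≈120), with the bar centred between the plates. It needs about 3 mm more draw, then lower.

>>> carry_out(
  plan=[
    [[0, 0, 0, 0, 2, 0, 0], [0, 0, 0, 0, 3, 0, 0], [0, 0, 0, 0, 3, 0, 0], [0, 0, 0, 0, 3, -3, 0], [0, 0, 0, 0, 3, -6, 0], [0, 0, 0, 0, 3, -9, 0], [0, 0, 0, 0, 3, -12, 0], [0, 0, 0, 0, 3, -14, 0], [0, 0, 0, 0, 3, -14, 0], [0, 0, 0, 0, 3, -14, 0]],
  ],
)

```text
clock: 12.45
tcp_pos: [0.6042, 0.0725, 0.041]
orientation: [0.002, 0.752, 0.66, -0.0]
wrist_force: [-0.5, -9.2, -1.9]
finger_gap: 0.0108
grip_force: 109.1
```

>>> carry_out(
  plan=[
    [[0, 0, 0, 0, 0, -1, 0], [0, 0, 0, 0, 0, -2, 0], [0, 0, 0, 0, 0, -3, 0], [0, 0, 0, 0, 0, -3, 0], [0, 0, 0, 0, 0, -3, 0]],
  ],
)

```text
clock: 12.95
tcp_pos: [0.6044, 0.0724, 0.0393]
orientation: [0.002, 0.752, 0.66, 0.0]
wrist_force: [-3.3, -10.5, 5.8]
finger_gap: 0.011
grip_force: 110.2
```

```bash
python3 - <<'E'
from h import *
s=monitor.get_state(); print(s['tcp_pos'],s['wrist_force'],s['ft_torque'])
im,c=shot('wrist'); cv2.imwrite('pics/w8.png',im[:,:,::-1]); np.save('w8c.npy',c,allow_pickle=True)
g=cv2.cvtColor(im,cv2.COLOR_RGB2GRAY)
print('u265',g[0:80,265].tolist()); print('u380',g[0:80,380].tolist())
a=np.radians(82.7); ex=np.array([np.cos(a),np.sin(a),0]); ey=np.array([-ex[1],ex[0],0]); F=np.array([.585,-.0735,0]); Z=np.array([0,0,1]); t=s['tcp_pos']
for z in (.0055,.008): print(proj(c,t+ex*.113+Z*z))
for z in (.045,.05): print('seat',proj(c,F+ex*.2585+Z*z), proj(c,F+ex*.2585+Z*z+ey*.02))
E
```

```text
[0.60438002 0.07235017 0.03925924] [ -3.29983464 -10.483617     5.84999934] [-1.59869865  0.6983426   0.07565677]
u265 [188, 188, 193, 189, 188, 189, 187, 187, 185, 191, 182, 185, 175, 174, 178, 179, 189, 193, 190, 186, 185, 185, 184, 182, 182, 175, 173, 166, 159, 153, 154, 148, 149, 139, 132, 130, 126, 118, 113, 108, 108, 98, 95, 84, 104, 146, 180, 189, 187, 185, 183, 186, 184, 186, 187, 187, 188, 188, 189, 189, 188, 185, 188, 189, 190, 189, 191, 187, 185, 190, 189, 190, 187, 187, 188, 191, 186, 189, 187, 189]
u380 [182, 177, 175, 176, 173, 174, 177, 178, 177, 180, 176, 175, 172, 168, 175, 178, 187, 186, 184, 189, 186, 185, 187, 185, 185, 183, 180, 171, 170, 164, 159, 158, 155, 149, 144, 142, 136, 130, 119, 116, 112, 106, 100, 97, 100, 114, 121, 122, 127, 131, 132, 126, 134, 133, 130, 132, 122, 121, 118, 117, 118, 122, 119, 120, 121, 124, 122, 119, 122, 123, 119, 120, 117, 121, 122, 116, 121, 120, 122, 123]
[320.85359607  29.72974862]
[320.89977618  27.62956718]
seat [318.92323735  34.87100856] [262.61028368  34.89008651]
seat [318.93693534  30.81014972] [260.27718757  30.82098799]
```

>>> carry_out(
  plan=[
    [[0, 0, 0, 0, 0, 0, 15], [0, 0, 0, 0, 0, 0, 20], [0, 0, 0, 0, 0, 0, 30], [0, 0, 0, 0, 0, 0, 36], [0, 0, 0, 0, 0, 0, 36], [0, 0, 0, 0, 0, 0, 36], [0, 0, 0, 0, 0, 15, 36], [0, 0, 0, 0, 0, 40, 36], [0, 0, 0, 0, 0, 80, 40], [0, 0, 0, 0, 0, 130, 40], [0, 0, 0, 0, -40, 170, 40], [0, 0, 0, 0, -60, 190, 40], [0, 0, 0, 0, -60, 190, 40], [0, 0, 0, 0, -60, 190, 40], [0, 0, 0, 0, -60, 190, 40]],
  ],
)

```text
clock: 14.5
tcp_pos: [0.6023, 0.015, 0.2258]
orientation: [-0.001, 0.751, 0.66, -0.001]
wrist_force: [-0.5, -0.0, -0.2]
finger_gap: 0.0401
grip_force: 0.0
```

```bash
python3 - <<'E'
from h import *
s=monitor.get_state(); print(s['clock'],s['tcp_pos'],s['wrist_force'])
im,c=shot('wrist'); cv2.imwrite('pics/w9.png',im[:,:,::-1])
im2,c2=shot('side'); cv2.imwrite('pics/s9.png',im2[:,:,::-1])
a=np.radians(82.7); ex=np.array([np.cos(a),np.sin(a),0]); ey=np.array([-ex[1],ex[0],0]); F=np.array([.585,-.0735,0]); Z=np.array([0,0,1])
for n,x,y,z in [('pinA',257.7,0,.045),('n2',260.5,15,.052),('pinB',67.7,0,.045),('pointer',65,36,.03),('mark',65,46,.05)]: print(n,np.round(proj(c,F+ex*x/1000+ey*y/1000+Z*z)))
x0=230;g1=cv2.resize(im[0:400,x0:x0+200],None,fx=1.5,fy=1.5,interpolation=cv2.INTER_CUBIC)
g2=cv2.resize(im2[180:280,290:370],None,fx=6,fy=6,interpolation=cv2.INTER_CUBIC)
cv2.imwrite('pics/v9.png',np.hstack([g1,g2])[:,:,::-1])
E
```

```text
14.5 [0.60225778 0.01502457 0.22580635] [-0.46792286 -0.01192013 -0.20694723]
pinA [314.  20.]
n2 [295.  13.]
pinB [315. 238.]
pointer [281. 236.]
mark [269. 242.]
```

View pics/v9.png

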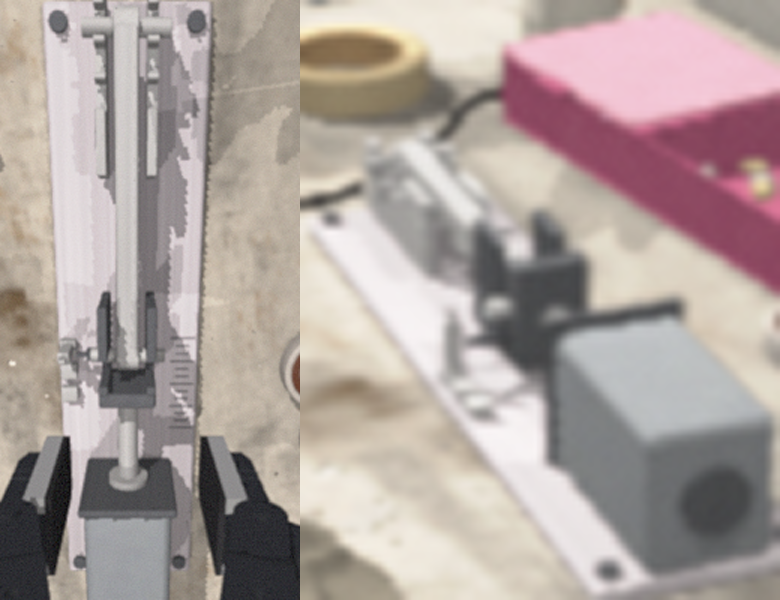

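The link spans fork and rack. Pin a is in the last notch at crop (128,28), pin b in the fork at (128,355), and the pointer is level with the tall post at (70,352). The slide stays drawn with the gripper well clear, so I'm handing in.

```bash
python3 -c "
from workcell import order
print(order.hand_in())"
```

```text
the job is handed in; nothing more can be done
None
```

The job is handed in: the link bar hangs between the fork and the last rack notch (notch2), and the spring is holding it. In the last picture the pointer is level with the tall index post. I judged full seating from the press-down contact and height rather than a close-up. The run took about 15 s of the 58 s allowed.

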